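Clamp the green tube rack in the bench vise

ROBOT

A 6-joint arm with a two-finger parallel gripper is mounted at the origin on the work surface. World frame = base frame: x ahead of the robot, y to its left, z up, the work surface at z = 0. Lengths are in mm, angles in rad, forces in N, time in s.
With the tool pointing down it reaches from about 300 to 775 mm from the base axis. Payload 14.6 kg.
Tool frame: the origin (TCP) lies between the finger pads; the fingertips stand 8 mm ahead of it and the grasp point (between the pads) lies 11 mm behind it; y points along the fingers, x is the direction in which the jaws open and shut, and the axes are right-handed (so a half turn about y gives the same grasp; the last joint's range is limited). The gripper opens to 94 mm and grips with 3 to 60 N. Pads are 16 mm wide; open, the fingers measure 119 mm over their backs; the gripper's body (75 mm by 177 mm) begins 78 mm behind the grasp point.
Start: joints at [-1.391, 0.3, 1.521, -0, 1.321, -0.067], TCP at [134.36, -533.326, 213.446] pointing down, gripper open.
Joint ranges: [-3.03, 3.03], [-0.79, 2.21], [0.23, 2.52], [-1.04, 4.18], [0, 3.07], [-2.55, 2.55]. Speed limits (rad/s): [2.22, 2.22, 2.57, 3.14, 3.14, 3.14].

INTERFACE

Orientations are given as [roll, pitch, yaw] about the fixed x, y, z axes, in that order (R = Rz(yaw) Ry(pitch) Rx(roll)).
In Python, from cell import read_state, imaging, order gives the robot as it stands. The module is installed in compiled form; this text tells all that it offers.
- The arm moves only by the shell command python3 -m handwheel 'ROWS' [FORCE]. ROWS is JSON, a list that holds one entry, the list of rows, each a list of 7 numbers: the shift along the tool's x, y, z in mm, then the turn, a rotation vector about the tool's x, y, z in degrees, then the opening, from -1 (shut) to 1 (fully open), so that 0 is half open. A call has 1 to 5 rows; each row is the pose to reach, as a shift and turn from the pose measured when the call began, along the tool's axes at that moment; what a row does not reach only later rows make up. A row lasts 1/12 s, in which the tool goes at most 41.7 mm and 7.16 degrees, less where a joint would pass 70% of its speed; a pose out of reach is approached as far as the arm can. A call with a gripper value outside its range is refused whole. The fingers move at their own pace and stop on an object; FORCE is the grip in N (left out, the last holds). Time passes only in rows, so rows that repeat a pose let the fingers close. It gives the time, the measured TCP pose, the force and the opening at its end, in the units of the state.
- read_state(): the state, without advancing time (a new reading comes with each control period).
- imaging.camera(name): name is "scene" or "top" or "wrist"; returns (picture, depth): 400x640x3 uint8, red, green, blue; 400x640 float32, mm along the optical axis (not along the pixel's ray), 0 where there is no reading.
- imaging.get_calibration(name): a dict with "mtx" (3x3 intrinsics, pixels), "world_from_camera" (4x4, takes a point from camera to world coordinates); the wrist camera has in their place "hand_eye" (4x4, takes a point from camera to tool coordinates, whose origin is the TCP and whose axes are the tool frame's). Camera axes: x right, y down, z forward; pixel columns grow to the right and rows downward; lengths in mm; the calibration is good to about 2 mm. A picture is of the moment at which its call begins: read the wrist's pose just before it. get_calibration takes no time and is no camera call.
- order.sign_off(): hands the job in, once; it reports no verdict.
The state is a dict: "clock": time; "joints": joint angles; "qd": joint speeds; "effort": joint torques, N m; "eef_pos": TCP position; "eef_rot": TCP orientation; "wrist_force": force on the tool from outside, world axes, zero at the start; "moment": the same for the moment, N m; "finger_gap": finger opening in mm.
Only numpy, scipy, OpenCV 4.12 (cv2) and the standard library are available. Lean on these libraries where they do the work, as an engineer would, in place of code of your own. Each camera call takes 0.05 s, during which the arm holds its last target.

TASK

Stand the green tube rack upright in the middle of the open jaws of the small bench vise and let go of it, then hold the vise's T-handle and turn it clockwise until the rising resistance shows that the rack is clamped firmly; let go of the handle. Leave the blue rack where it is.

Things in the scene. Friction and masses are not known exactly. Their poses are not given: they have to be found in the camera images.
- rack_green: Green tube rack, loose, 0.25 kg: block 44 mm (x) by 90 (y) by 40 high, white tube caps up to 48, and in the middle an upright carrying plate 40 mm long (x), 14 thick (y), its top 98 above the underside. Grip the plate's upper 25 mm across y. Origin: centre of underside, z up; a half turn about z changes nothing. Blue and yellow racks like it stand near, 98 mm high too.
- rack_blue: Blue tube rack, otherwise the same as the green one; not wanted. Origin: centre of underside.
- vise: Fixed bench vise. Origin: table height, under where a clamped rack stands; x from T-handle to fixed jaw. Bed top 12 mm up; jaws 100 mm along y, 42 high, flared lips to 51. Fixed face x=+22; sliding face x=-36 + 14 per rad of screw. The rack's 44 mm goes along x, midway between the faces. T-handle: flat bar 72 x 14 wide x 18 high (mm), centre x=-105, y=0, z=100, over a 69 high column.
- screw (a joint): Turn of the vise screw and T-handle (rad), clockwise from above; starts at 0 to 0.15 (open), stops at 1.5. The bar's long axis lies at vise yaw + 0.65 - value (anticlockwise +). Steady friction 0.18 N m; stays where left. Both jaws touch the rack at about 1.0; then resistance grows 0.8 N m per rad (sprung jaw); firmly clamped from 1.15. One grasp of the bar's middle makes the whole turn.

How it is judged (in metres and radians):
On the way, in this order (a step that is already met when the one before it is completed fails the run):
1. the green rack stands upright on the vise bed between the open jaws, let go (z of rack_green in the frame of vise below 0.016 m and horizontal distance between rack_green and vise below 0.025 m and angle between rack_green's own z axis and vertical below 0.15 rad and contact force between the fingers and rack_green below 0.5 N and value of joint screw below 0.7 rad), for 0.2 s.
2. the screw, turned by its handle, presses the jaw on the rack with more than 3 N (contact force between vise and rack_green above 3 N and contact force between the fingers and vise above 1 N and value of joint screw above 0.9 rad), for 0.2 s.
At the end, for the whole second after the job is handed in: The green rack stands upright (within 0.1 rad) on the vise bed (within 4 mm of it), within 20 mm of the middle of the jaws and square to them within 10 degrees, at rest, and the sliding jaw presses on it with more than 3 N, the screw standing beyond 0.9 rad (contact force between vise and rack_green above 3 N and value of joint screw above 0.9 rad and z of rack_green in the frame of vise below 0.016 m and horizontal distance between rack_green and vise below 0.02 m and angle between the x axis of rack_green and the x axis of vise, either way round below 0.17 rad and angle between rack_green's own z axis and vertical below 0.1 rad and linear speed of rack_green below 0.02 m/s); the robot touches nothing.
It fails at once if the blue rack is moved more than 30 mm (distance of rack_blue from where it was at the start of the episode above 0.03 m).
It also fails if it takes over 64 s, if anything falls off the work surface, if the arm or the gripper's body presses on something with over 40 N, if the wrist force passes 120 N, or if a joint passes its speed limit or range.

## Working session

There is one attempt and no reset: what is moved stays moved. The work goes in short steps, Python scripts to look and compute and a shell command to move; the robot and the scene stay as the last step left them, time stands still between calls to the robot, and variables do not carry over. Pictures are saved under pics/ and viewed, and the job is handed in when it is done.

```bash
mkdir -p pics; python3 - <<'E'
from cell import read_state, imaging
import cv2
print(read_state())
for n in ("scene","top"):
    p,d=imaging.camera(n); cv2.imwrite(f"pics/{n}0.png",p[:,:,::-1])
    import numpy as np; np.savez(f"{n}0.npz",p=p,d=d)
    c=imaging.get_calibration(n);print(n,c)
E
```

```text
{'clock': 0.0, 'joints': array([-1.39061979e+00,  3.00456124e-01,  1.52155584e+00,  6.36582626e-06,
        1.32069169e+00, -6.65815345e-02]), 'qd': array([0.00164704, 0.00061363, 0.00080017, 0.00099919, 0.00043016,
       0.00172145]), 'effort': array([ 4.82983596e-04, -5.31805015e+01, -3.52736735e+01,  7.08830310e-02,
        2.44265457e-02, -9.55525502e-05]), 'eef_pos': array([ 134.30911464, -533.10028694,  212.90521353]), 'eef_rot': array([-1.57071626e+00,  1.10813055e-03, -1.32403979e+00]), 'wrist_force': array([-1.28416826,  0.63144921,  0.57182481]), 'moment': array([-0.01468412, -0.02952912, -0.00147713]), 'finger_gap': 94.05003612090307}
scene {'mtx': array([[505.43992667,   0.        , 324.36638954],
       [  0.        , 505.43992667, 202.26552873],
       [  0.        ,   0.        ,   1.        ]]), 'world_from_camera': array([[ 3.89976187e-01,  7.77934603e-01, -4.92682786e-01,
         1.02721169e+03],
       [ 9.20813471e-01, -3.26786374e-01,  2.12869013e-01,
        -1.82495802e+02],
       [ 4.59614947e-03, -5.36682792e-01, -8.43771566e-01,
         8.39718292e+02],
       [ 0.00000000e+00,  0.00000000e+00,  0.00000000e+00,
         1.00000000e+00]])}
top {'mtx': array([[408.21010783,   0.        , 320.89136871],
       [  0.        , 408.21010783, 195.69362006],
       [  0.        ,   0.        ,   1.        ]]), 'world_from_camera': array([[ 1.61159606e-02, -9.92292417e-01,  1.22865924e-01,
         4.38153014e+02],
       [-9.99855800e-01, -1.66514749e-02, -3.33286607e-03,
         2.67145340e+01],
       [ 5.35307659e-03, -1.22794495e-01, -9.92417683e-01,
         8.63987496e+02],
       [ 0.00000000e+00,  0.00000000e+00,  0.00000000e+00,
         1.00000000e+00]])}
```

View pics/scene0.png

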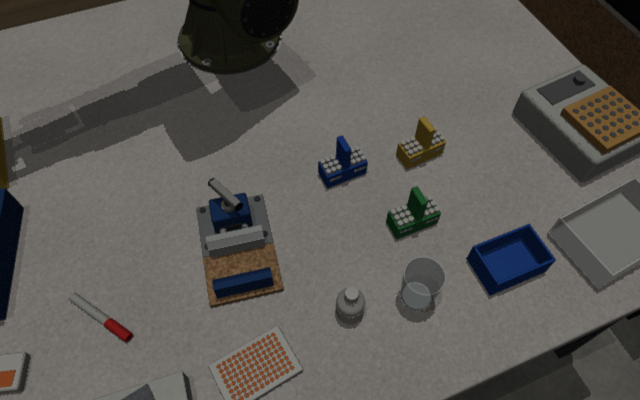

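View pics/top0.png

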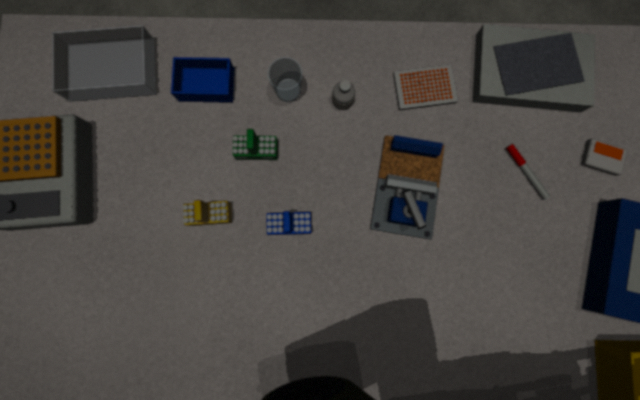

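The scene view shows the green rack at about (414,212), with blue at (343,165), yellow at (421,145) and the vise at (240,250), its handle at (225,193). Next I'll measure these from depth.

```bash
cat > h.py <<'E'
import numpy as np, cv2
from cell import imaging
def cloud(p,d,n,T=None):
    c=imaging.get_calibration(n); K=c["mtx"]; T=c["world_from_camera"] if T is None else T
    v,u=np.mgrid[:d.shape[0],:d.shape[1]]
    P=np.stack([(u-K[0,2])/K[0,0]*d,(v-K[1,2])/K[1,1]*d,d],-1)
    W=P@T[:3,:3].T+T[:3,3]; W[d==0]=np.nan
    return W
def proj(n,X):
    c=imaging.get_calibration(n);T=np.linalg.inv(c["world_from_camera"]);q=c["mtx"]@(T[:3,:3]@np.array(X)+T[:3,3]);return q[:2]/q[2]
E
python3 - <<'E'
from h import *
for n,boxes in (("scene",{'g':(375,175,450,245),'b':(310,130,375,195),'v':(190,170,290,310)}),("top",{'g':(225,120,285,165),'b':(260,205,320,240),'v':(365,130,450,245)})):
    z=np.load(n+"0.npz");p=z['p'];W=cloud(p,z['d'],n)
    hsv=cv2.cvtColor(p,cv2.COLOR_RGB2HSV)
    for k,(a,b,c,e) in boxes.items():
        w=W[b:e,a:c].reshape(-1,3);h=hsv[b:e,a:c].reshape(-1,3)
        ok=~np.isnan(w[:,0])
        print(n,k,"table z",np.median(w[ok&(w[:,2]<8)][:,2]) if (ok&(w[:,2]<8)).any() else None)
        bands=((25,60),(80,105)) if k!='v' else ((6,20),(35,56),(85,115))
        for lo,hi in bands:
            s=w[ok&(w[:,2]>lo)&(w[:,2]<hi)]
            if len(s)<5: continue
            print(' band',lo,hi,len(s),s.mean(0).round(1),np.median(s[:,2]).round(1),cv2.minAreaRect(s[:,:2].astype(np.float32)))
    a,b,c,e=boxes['v'];cr=cv2.resize(p[b:e,a:c],None,fx=5,fy=5,interpolation=cv2.INTER_CUBIC)[:600,:800]
    cv2.imwrite(f"pics/{n}_vise.png",np.clip(cr[:,:,::-1]*1.5,0,255).astype(np.uint8))
E
```

```text
scene g table z 0.4240935592204096
 band 25 60 992 [651.9 156.7  42.8] 43.4 ((645.31103515625, 164.15960693359375), (45.87314224243164, 91.35733032226562), 0.11712225526571274)
 band 80 105 248 [647.5 161.8  93.9] 96.5 ((645.296875, 163.83216857910156), (40.738807678222656, 14.853381156921387), 0.2703799307346344)
scene b table z 0.43094411831356183
 band 25 60 916 [494.7  84.8  42.6] 43.6 ((487.692138671875, 89.39348602294922), (46.1203498840332, 91.60237121582031), 3.1674726009368896)
 band 80 105 197 [490.7  87.8  93.9] 96.7 ((486.8026123046875, 89.3351821899414), (42.020442962646484, 14.749771118164062), 0.9069243669509888)
scene v table z 0.22469563722626162
 band 6 20 3754 [ 587.8 -160.1   12.3] 12.2 ((570.0550537109375, -158.46585083007812), (130.30409240722656, 206.43882751464844), 81.30586242675781)
 band 35 56 2042 [ 602.3 -163.6   47.2] 48.9 ((581.04833984375, -160.15335083007812), (100.0522689819336, 167.27578735351562), 81.20238494873047)
 band 85 115 408 [ 517.2 -149.8  106.1] 108.1 ((513.2018432617188, -148.9399871826172), (76.9306411743164, 17.203033447265625), 22.901
[... 431 characters left out ...]
9.43870544433594), (44.44860076904297, 89.01072692871094), 1.5365023612976074)
 band 80 105 165 [484.2  89.1  97.1] 97.7 ((484.1842041015625, 89.7529525756836), (37.934059143066406, 14.247479438781738), 4.118949890136719)
top v table z 0.22398844026264442
 band 6 20 3346 [ 563.6 -152.6   12.4] 12.3 ((565.6285400390625, -157.98712158203125), (130.50689697265625, 208.9091339111328), 81.32849884033203)
 band 35 56 1349 [ 602.5 -161.8   48. ] 49.5 ((573.5806274414062, -159.1407012939453), (100.28672790527344, 176.90145874023438), 81.41114807128906)
 band 85 115 365 [ 510.2 -148.3  107.3] 108.5 ((510.95172119140625, -149.3890380859375), (75.67743682861328, 15.551371574401855), 22.481975555419922)
```

```bash
python3 - <<'E'
from h import *
y=np.deg2rad(-8.7);R=np.array([[np.cos(y),-np.sin(y)],[np.sin(y),np.cos(y)]])
for n,(a,b,c,e) in (("scene",(190,170,290,310)),("top",(365,130,450,245))):
    z=np.load(n+"0.npz");W=cloud(z['p'],z['d'],n)[b:e,a:c].reshape(-1,3);W=W[~np.isnan(W[:,0])]
    L=(W[:,:2]-[616,-165])@R
    s=(W[:,2]>46)&(W[:,2]<60)&(L[:,0]>-70)
    print(n,np.histogram(L[s,0],bins=np.arange(-70,70,4)))
    for lo,hi in((10,70),(-60,0)):
        q=L[s&(L[:,0]>lo)&(L[:,0]<hi)];print(np.percentile(q,[1,50,99],axis=0).round(1).tolist())
E
```

```text
scene (array([  0,   0,  11, 103, 109, 107, 129, 128,  24,   1,   0,   0,   0,
         0,   0,   0,   0,   0,   0,   0,   0,   0,   0,   0,  41, 100,
       133, 133, 137,  74,   0,   0,   0,   0]), array([-70, -66, -62, -58, -54, -50, -46, -42, -38, -34, -30, -26, -22,
       -18, -14, -10,  -6,  -2,   2,   6,  10,  14,  18,  22,  26,  30,
        34,  38,  42,  46,  50,  54,  58,  62,  66]))
[[27.6, -49.5], [39.4, -1.2], [47.4, 48.4]]
[[-58.5, -49.4], [-46.9, -0.3], [-36.6, 48.7]]
top (array([  0,   0,  61,  91,  98, 105,  78,  35,   0,   0,   0,   0,   0,
         0,   0,   0,   0,   0,   0,   0,   0,   0,   0,  24, 100,  97,
        95,  95,  64,   0,   0,   0,   0,   0]), array([-70, -66, -62, -58, -54, -50, -46, -42, -38, -34, -30, -26, -22,
       -18, -14, -10,  -6,  -2,   2,   6,  10,  14,  18,  22,  26,  30,
        34,  38,  42,  46,  50,  54,  58,  62,  66]))
[[23.8, -49.7], [34.6, -0.6], [44.8, 48.7]]
[[-59.7, -49.7], [-50.7, -1.1], [-40.1, 48.6]]
```

View pics/top_vise.png

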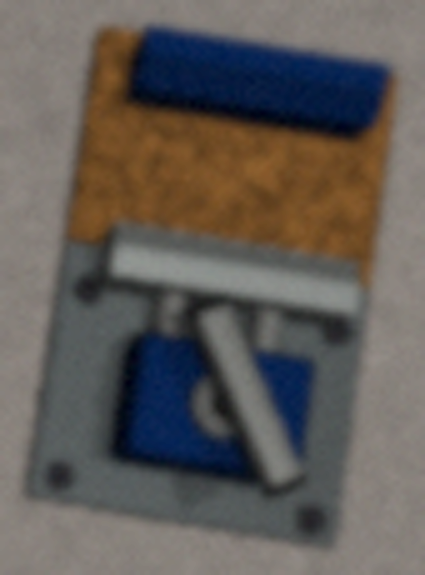

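View pics/scene_vise.png

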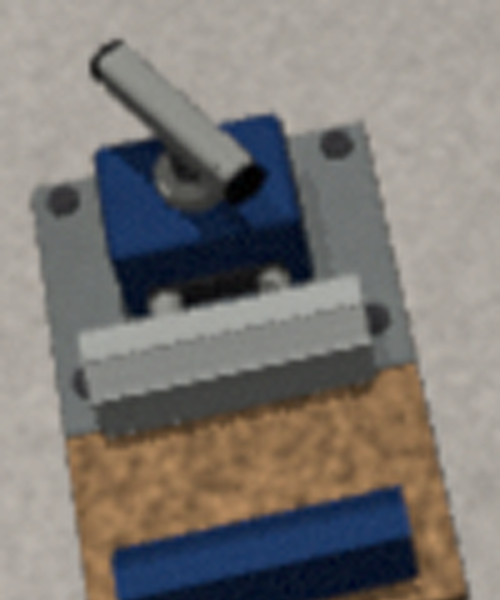

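Both views agree. The vise origin is near (616,-165) with yaw -8.7°, and the screw is at about 0.1. The green rack is near (643,164) with yaw about 0.8°. I'll move towards the green rack now.

```bash
cat >> h.py <<'E'
from cell import read_state
from scipy.spatial.transform import Rotation as Ro
def delta(pos,yawdeg):
    s=read_state();R=Ro.from_euler('xyz',s['eef_rot']);T=Ro.from_euler('xyz',[-90,0,yawdeg],degrees=True)
    print('t',s['clock'],'pos',s['eef_pos'].round(1),np.rad2deg(s['eef_rot']).round(1),'q',s['joints'].round(2),'F',s['wrist_force'].round(1),'gap',round(s['finger_gap'],1))
    print('shift',R.inv().apply(np.array(pos)-s['eef_pos']).round(1),'rot',(R.inv()*T).as_rotvec(degrees=True).round(1))
def wrist(name):
    s=read_state();p,d=imaging.camera("wrist");H=imaging.get_calibration("wrist")["hand_eye"]
    T=np.eye(4);T[:3,:3]=Ro.from_euler('xyz',s['eef_rot']).as_matrix();T[:3,3]=s['eef_pos']
    cv2.imwrite(f"pics/{name}.png",p[:,:,::-1]);W=cloud(p,d,"wrist",T@H);np.savez(name+".npz",p=p,W=W);return p,W
E
for i in 1 2; do :; done
python3 -m handwheel '[[[-26,0,31,0,0,0,1],[-52,0,62,0,0,0,1],[-79,0,95,0,0,0,1],[-105,0,126,0,0,0,1],[-131,0,158,0,0,0,1]]]'
python3 -m handwheel '[[[-26,0,31,0,0,0,1],[-52,0,62,0,0,0,1],[-79,0,95,0,0,0,1],[-105,0,126,0,0,0,1],[-131,0,158,0,0,0,1]]]'
python3 -m handwheel '[[[-26,0,31,0,0,0,1],[-52,0,62,0,0,0,1],[-79,0,95,0,0,0,1],[-105,0,126,0,0,0,1],[-131,0,158,0,0,0,1]]]'
python3 -c "
from h import *
delta([643,164,200],-89.2)"
```

```text
clock: 0.52
eef_pos: [256.0, -365.6, 212.9]
eef_rot: [-1.571, 0.001, -1.325]
wrist_force: [0.7, 0.5, 0.9]
finger_gap: 94.1
clock: 0.93
eef_pos: [378.0, -198.1, 213.1]
eef_rot: [-1.571, 0.001, -1.325]
wrist_force: [0.1, -0.8, 0.4]
finger_gap: 93.9
clock: 1.35
eef_pos: [500.0, -30.4, 213.1]
eef_rot: [-1.571, 0.001, -1.324]
wrist_force: [-0.2, -1.5, 0.5]
finger_gap: 94.1
t 1.35 pos [500.  -30.4 213.1] [-90.    0.1 -75.9] q [-0.13  0.19  1.66  0.    1.29  1.19] F [-0.2 -1.5  0.5] gap 94.1
shift [-153.6   13.3  186.1] rot [ 0.  13.3 -0.1]
```

```bash

python3 -m handwheel '[[[-26,0,31,0,3,0,1],[-52,0,62,0,6,0,1],[-78,0,93,0,9,0,1],[-103,0,124,0,11,0,1],[-128,0,155,0,13,0,1]]]'
python3 -c "
from h import *
wrist('w1')
delta([643,164,200],-89.2)"
```

```text
clock: 1.77
eef_pos: [619.7, 133.5, 212.8]
eef_rot: [-1.572, 0.001, -1.553]
wrist_force: [0.3, -0.3, 0.5]
finger_gap: 94.0
t 1.8167 pos [621.9 138.3 211.4] [-90.1   0.1 -89. ] q [0.16 0.5  1.25 0.   1.39 1.71] F [3.9 4.4 0.9] gap 93.8
shift [-25.3  11.5  21.5] rot [ 0.1  0.2 -0.1]
```

View pics/w1.png

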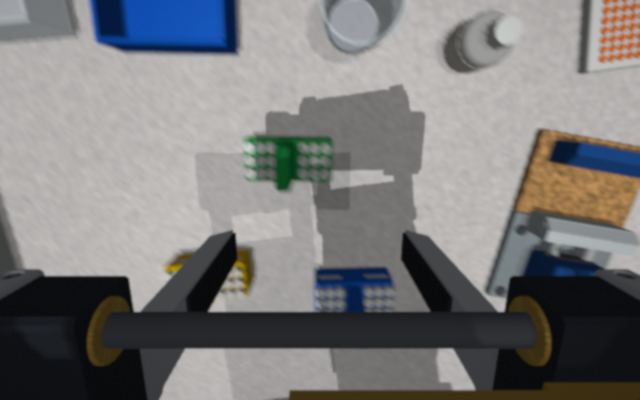

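The wrist view shows the green rack at (288,160), clear of its neighbours, with blue at (355,290) and yellow at (225,270). I'll centre over the green rack and measure again from there.

```bash

python3 -m handwheel '[[[-22,0,19,0,0,0,1],[-22,20,19,0,0,0,1],[-22,30,19,0,0,0,1],[-22,30,19,0,0,0,1],[-22,30,19,0,0,0,1]]]'
python3 - <<'E'
from h import *
p,W=wrist('w2')
h=cv2.cvtColor(p,cv2.COLOR_RGB2HSV)
g=(h[...,0]>45)&(h[...,0]<85)&(h[...,1]>120)
w=W[g];w=w[~np.isnan(w[:,0])]
for lo,hi in((30,60),(85,110)):
    s=w[(w[:,2]>lo)&(w[:,2]<hi)]
    if len(s)>5: print(len(s),np.median(s[:,2]),cv2.minAreaRect(s[:,:2].astype(np.float32)))
delta([643.5,164,75],-89.2)
E
```

```text
clock: 2.23
eef_pos: [640.0, 159.9, 181.1]
eef_rot: [-1.574, 0.002, -1.553]
wrist_force: [0.5, -1.1, 1.1]
finger_gap: 94.0
1028 39.733822072435856 ((644.7717895507812, 164.1340789794922), (42.8065299987793, 87.546142578125), 0.3430542051792145)
823 97.52403553248442 ((645.2091064453125, 164.3412322998047), (37.96015167236328, 13.517166137695312), 0.9515128135681152)
t 2.2833 pos [640.3 159.9 182.2] [-90.1   0.1 -89. ] q [0.19 0.57 1.21 0.   1.36 1.74] F [ 0.2 -0.6 -0.4] gap 94.1
shift [ -3.8 107.2   3.4] rot [ 0.1  0.2 -0.1]
```

View pics/w2.png

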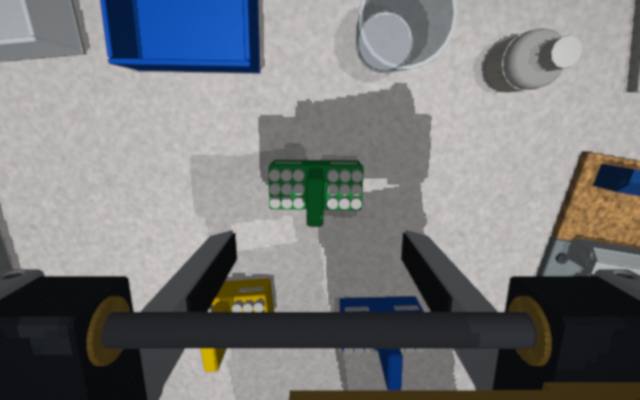

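The rack sits at (316,190) with the plate centred, and all views agree on about (644.5,164.2). I'll descend and grip.

```bash

python3 -m handwheel '[[[-4,30,4,0,0,0,1],[-4,65,4,0,0,0,1],[-4,95,4,0,0,0,1],[-4,107,4,0,0,0,0.5],[-4,107,4,0,0,0,0.2]]]' 30
python3 -c "
from h import *
delta([644.5,164.2,75],-89.3)"
```

```text
clock: 2.7
eef_pos: [643.1, 163.5, 73.4]
eef_rot: [-1.576, 0.002, -1.554]
wrist_force: [-0.1, -0.2, -0.2]
finger_gap: 83.9
t 2.7 pos [643.1 163.5  73.4] [-90.3   0.1 -89. ] q [0.19 0.69 1.29 0.   1.17 1.75] F [-0.1 -0.2 -0.2] gap 83.9
shift [-0.6 -1.6  1.4] rot [ 0.3  0.3 -0.1]
```

```bash

python3 -m handwheel '[[[-0.6,-1.5,1.4,0.3,0,0,-0.3],[-0.6,-1.5,1.4,0.3,0,0,-1],[-0.6,-1.5,1.4,0.3,0,0,-1],[-0.6,-1.5,1.4,0.3,0,0,-1],[-0.6,-1.5,1.4,0.3,0,0,-1]]]' 30
python3 -m handwheel '[[[0,0,0,0,0,0,-1],[0,0,0,0,0,0,-1],[0,0,0,0,0,0,-1],[0,0,0,0,0,0,-1],[0,0,0,0,0,0,-1]]]' 30
python3 -c "
from h import *
delta([644.5,164.2,75],-89.3)"
```

```text
clock: 3.12
eef_pos: [644.9, 164.2, 76.0]
eef_rot: [-1.569, 0.002, -1.554]
wrist_force: [-0.5, -0.1, 0.1]
finger_gap: 50.7
clock: 3.53
eef_pos: [644.9, 164.2, 76.0]
eef_rot: [-1.569, 0.002, -1.554]
wrist_force: [-1.4, -0.5, -0.6]
finger_gap: 17.9
t 3.5333 pos [644.9 164.2  76. ] [-89.9   0.1 -89. ] q [0.19 0.68 1.29 0.   1.17 1.75] F [-1.4 -0.5 -0.6] gap 17.9
shift [ 0.   1.  -0.4] rot [-0.1  0.3 -0.1]
```

```bash

python3 -m handwheel '[[[0,0,0,0,0,0,-1],[0,0,0,0,0,0,-1],[0,0,0,0,0,0,-1]]]' 30
python3 -m handwheel '[[[0,-3,0,0,0,0,-1],[0,-25,0,0,0,0,-1],[0,-60,0,0,0,0,-1],[0,-90,0,0,0,0,-1],[0,-90,0,0,0,0,-1]]]' 30
python3 -c "
from h import *
delta([609.7,-164.5,166],-98.7)"
```

```text
clock: 3.78
eef_pos: [644.7, 164.2, 75.7]
eef_rot: [-1.57, 0.002, -1.554]
wrist_force: [-0.4, 0.7, -2.3]
finger_gap: 13.7
clock: 4.2
eef_pos: [646.7, 164.5, 172.9]
eef_rot: [-1.56, 0.003, -1.554]
wrist_force: [0.2, 0.2, -1.7]
finger_gap: 13.6
t 4.2 pos [646.7 164.5 172.9] [-89.4   0.2 -89. ] q [0.19 0.59 1.2  0.   1.34 1.75] F [ 0.2  0.2 -1.7] gap 13.6
shift [328.4   5.3 -42.6] rot [-0.6  9.7 -0.2]
```

```bash

python3 -m handwheel '[[[30,0,-5,0,1,0,-1],[65,0,-9,0,2,0,-1],[100,0,-13,0,4,0,-1],[135,0,-18,0,5,0,-1],[170,0,-22,0,6,0,-1]]]' 30
python3 -c "
from h import *
delta([609.7,-164.5,166],-98.7)"
```

```text
clock: 4.62
eef_pos: [626.8, -7.3, 171.4]
eef_rot: [-1.562, 0.005, -1.659]
wrist_force: [0.7, -0.2, -2.8]
finger_gap: 13.7
t 4.6167 pos [626.8  -7.3 171.4] [-89.5   0.3 -95.1] q [-0.07  0.5   1.34  0.    1.29  1.59] F [ 0.7 -0.2 -2.8] gap 13.7
shift [158.1   4.7  -3.2] rot [-0.5  3.6 -0.3]
```

```bash

python3 -m handwheel '[[[40,1,-1,0,1,0,-1],[80,3,-2,-0.3,2,0,-1],[118,4,-3,-0.5,3,0,-1],[145,5,-3,-0.5,3.6,-0.3,-1],[158,5,-3,-0.5,3.6,-0.3,-1]]]' 30
python3 -m handwheel '[[[0,0,0,0,0,0,-1],[0,0,0,0,0,0,-1]]]' 30
python3 - <<'E'
from h import *
p,W=wrist('w3')
delta([609.7,-164.5,120],-98.7)
E
```

```text
clock: 5.03
eef_pos: [608.9, -167.6, 164.8]
eef_rot: [-1.572, -0.001, -1.726]
wrist_force: [-0.3, -0.1, -1.8]
finger_gap: 13.6
clock: 5.2
eef_pos: [608.7, -167.5, 164.2]
eef_rot: [-1.573, -0.0, -1.726]
wrist_force: [0.3, 0.2, -2.0]
finger_gap: 13.8
t 5.25 pos [ 609.  -166.6  164.5] [-90.1  -0.  -98.8] q [-0.32  0.52  1.33 -0.    1.29  1.4 ] F [ 1.4  0.2 -2.6] gap 13.8
shift [-2.2 44.5  0.4] rot [ 0.1 -0.1  0. ]
```

View pics/w3.png

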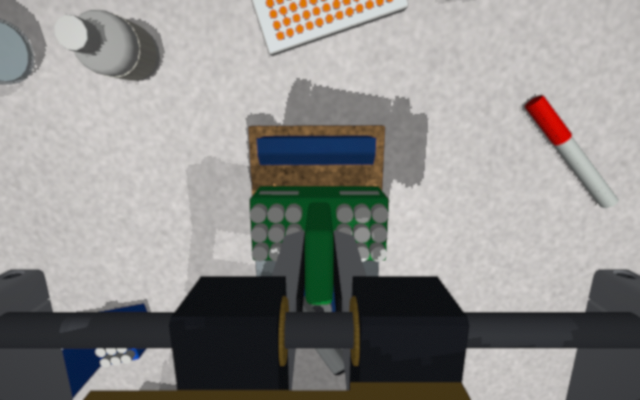

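The rack hangs square behind the fixed jaw at (316,150) in the view. I'll measure it in the vise frame before lowering.

```bash
python3 - <<'E'
from h import *
y=np.deg2rad(-8.7);R=np.array([[np.cos(y),-np.sin(y)],[np.sin(y),np.cos(y)]])
def an(p,W,n):
    h=cv2.cvtColor(p,cv2.COLOR_RGB2HSV)
    g=(h[...,0]>45)&(h[...,0]<85)&(h[...,1]>120)
    L=W.copy();L[...,:2]=(W[...,:2]-[616,-165])@R
    w=L[g];w=w[~np.isnan(w[:,0])]
    for lo,hi in((112,142),(170,190)):
        s=w[(w[:,2]>lo)&(w[:,2]<hi)]
        if len(s)>5: print(n,lo,len(s),np.median(s[:,2]).round(1),np.percentile(s[:,:2],[1,99],axis=0).round(1).tolist(),cv2.minAreaRect(s[:,:2].astype(np.float32)))
    b=(L[...,2]>46)&(L[...,2]<55)&(abs(L[...,1])<60)&(L[...,0]>10)&(L[...,0]<60)
    s=L[b];print(n,'fixed',len(s),np.percentile(s,[1,99],axis=0).round(1).tolist() if len(s)>10 else'',cv2.minAreaRect(s[:,:2].astype(np.float32)) if len(s)>10 else '')
z=np.load('w3.npz');an(z['p'],z['W'],'wrist')
for n in("scene","top"):
    p,d=imaging.camera(n);an(p,cloud(p,d,n),n);cv2.imwrite(f"pics/{n}1.png",p[:,:,::-1])
E
```

```text
wrist 112 2128 128.0 [[-18.3, -45.7], [14.4, 39.9]] ((-6.731357574462891, -2.9964256286621094), (87.05712890625, 42.597023010253906), 89.87793731689453)
wrist 170 2364 186.0 [[-25.6, -9.6], [12.5, 4.3]] ((-7.166657447814941, -2.852057456970215), (14.679505348205566, 39.85117721557617), 89.84224700927734)
wrist fixed 2669 [[27.1, -49.6, 46.3], [46.1, 48.2, 52.2]] ((36.2640266418457, -0.8362617492675781), (100.08484649658203, 19.978347778320312), 89.8132095336914)
scene 112 405 127.9 [[-18.1, -45.3], [16.0, 41.9]] ((-2.112264633178711, -1.5728263854980469), (36.8505973815918, 88.00621795654297), 0.3195168673992157)
scene 170 235 186.1 [[-24.8, -8.4], [13.3, 5.4]] ((-6.138978958129883, -1.9695491790771484), (39.230159759521484, 13.598214149475098), 3.135988712310791)
scene fixed 625 [[27.6, -49.6, 46.3], [47.3, 48.4, 53.5]] ((37.30533218383789, -0.4566497802734375), (99.71764373779297, 21.25654411315918), 89.24143981933594)
top 112 130 127.8 [[-31.1, 8.0], [1.9, 43.8]] ((-14.309578895568848, 25.53390121459961), (36.5439453125, 33.57477569580078), 89.92344665527344)
top fixed 21 [[36.8, -7.3, 47.4], [40.4, 14.0, 52.5]] ((38.700958251953125, 3.2982330322265625), (3.6901001930236816, 22.05390167236328), 0.21610316634178162)
```

View pics/scene1.png

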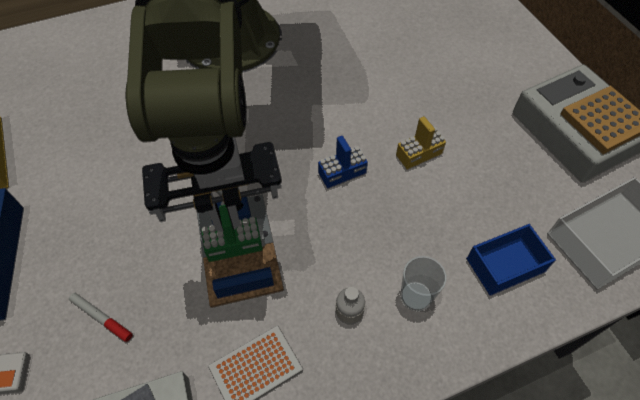

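The rack is centred at x≈-7 (midpoint between the faces is -6.3) and square to the jaws. I'll lower it.

```bash

python3 -m handwheel '[[[-2,15,0,0,0,0,-1],[-2,30,0.5,0,0,0,-1],[-2,42,0.5,0,0,0,-1],[-2,50,0.5,0,0,0,-1],[-2,55,0.5,0,0,0,-1]]]' 30
python3 -m handwheel '[[[0,5,0,0,0,0,-1],[0,9,0,0,0,0,-1],[0,13,0,0,0,0,-1],[0,17,0,0,0,0,-1],[0,17,0,0,0,0,-1]]]' 30
python3 -c "
from h import *
delta([609.7,-164.5,88],-98.7)"
```

```text
clock: 5.77
eef_pos: [609.8, -163.3, 108.7]
eef_rot: [-1.573, -0.0, -1.723]
wrist_force: [0.7, 0.8, -1.7]
finger_gap: 14.1
clock: 6.18
eef_pos: [609.6, -163.3, 91.0]
eef_rot: [-1.574, -0.0, -1.723]
wrist_force: [-1.4, 0.1, -2.9]
finger_gap: 13.5
t 6.1833 pos [ 609.6 -163.3   91. ] [-90.2  -0.  -98.7] q [-0.32  0.6   1.39 -0.    1.16  1.4 ] F [-1.4  0.1 -2.9] gap 13.5
shift [1.1 3.  0.3] rot [ 0.2 -0.   0. ]
```

```bash

python3 -m handwheel '[[[0,1,0,0.1,0,0,-1],[0,2,0,0.2,0,0,-1],[0,3,0,0.2,0,0,-1],[0,3.5,0,0.2,0,0,-1],[0,3.5,0,0.2,0,0,-1]]]' 30
python3 -c "
from h import *
delta([609.7,-164.5,88],-98.7)"
```

```text
clock: 6.6
eef_pos: [609.6, -163.4, 87.7]
eef_rot: [-1.57, -0.0, -1.723]
wrist_force: [0.2, -1.4, -0.5]
finger_gap: 13.7
t 6.6 pos [ 609.6 -163.4   87.7] [-89.9  -0.  -98.7] q [-0.32  0.6   1.4  -0.    1.15  1.4 ] F [ 0.2 -1.4 -0.5] gap 13.7
shift [ 1.1 -0.3  0.2] rot [-0.1 -0.   0. ]
```

The weight has come off the wrist, so the rack is on the bed. I'll release and rise.

```bash

python3 -m handwheel '[[[0,0,0,0,0,0,-0.6],[0,0,0,0,0,0,-0.4],[0,0,0,0,0,0,-0.2],[0,0,0,0,0,0,-0.1],[0,0,0,0,0,0,-0.1]]]' 30
python3 -m handwheel '[[[0,0,0,0,0,0,-0.1],[0,-15,0,0,0,0,-0.1],[0,-45,0,0,0,0,-0.1],[0,-75,0,0,0,0,-0.1],[0,-100,0,0,0,0,-0.1]]]' 30
python3 - <<'E'
from h import *
p,W=wrist('w4')
y=np.deg2rad(-8.7);R=np.array([[np.cos(y),-np.sin(y)],[np.sin(y),np.cos(y)]])
delta([512.3,-149.1,190],-67.3)
h=cv2.cvtColor(p,cv2.COLOR_RGB2HSV)
g=(h[...,0]>45)&(h[...,0]<85)&(h[...,1]>120)
L=W.copy();L[...,:2]=(W[...,:2]-[616,-165])@R
w=L[g];w=w[~np.isnan(w[:,0])]
for lo,hi in((40,60),(95,120)):
    s=w[(w[:,2]>lo)&(w[:,2]<hi)]
    if len(s)>5: print(len(s),np.median(s[:,2]).round(1),cv2.minAreaRect(s[:,:2].astype(np.float32)))
p,d=imaging.camera("scene");cv2.imwrite("pics/scene2.png",cv2.resize(p[150:310,160:320,::-1],None,fx=3.7,fy=3.7))
E
```

```text
clock: 7.02
eef_pos: [609.7, -163.4, 87.9]
eef_rot: [-1.57, -0.0, -1.723]
wrist_force: [0.4, -0.0, -0.2]
finger_gap: 40.6
clock: 7.43
eef_pos: [609.7, -163.4, 190.0]
eef_rot: [-1.569, -0.0, -1.723]
wrist_force: [-0.1, 0.2, -0.1]
finger_gap: 42.5
t 7.4833 pos [ 611.2 -163.8  195.2] [-89.5  -0.1 -98.7] q [-0.32  0.49  1.29 -0.    1.34  1.4 ] F [ 0.1 -0.8  4.6] gap 42.1
shift [   0.4    4.3 -100. ] rot [ -0.5 -31.4   0.2]
1024 51.7 ((-7.046125411987305, 1.5423545837402344), (43.473228454589844, 89.03575897216797), 0.11505232751369476)
883 109.5 ((-6.860563278198242, 1.4647388458251953), (39.19629669189453, 13.604110717773438), 0.09122158586978912)
```

View pics/w4.png

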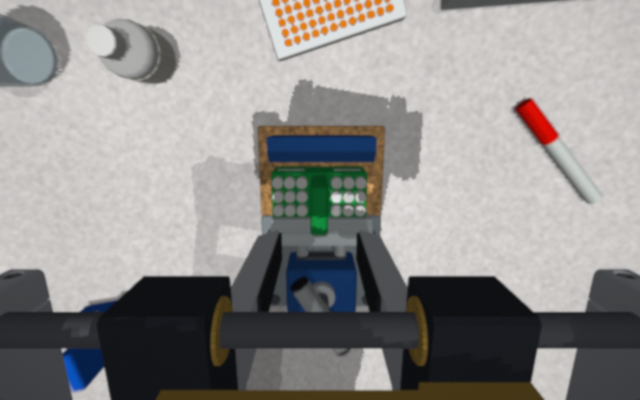

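View pics/scene2.png

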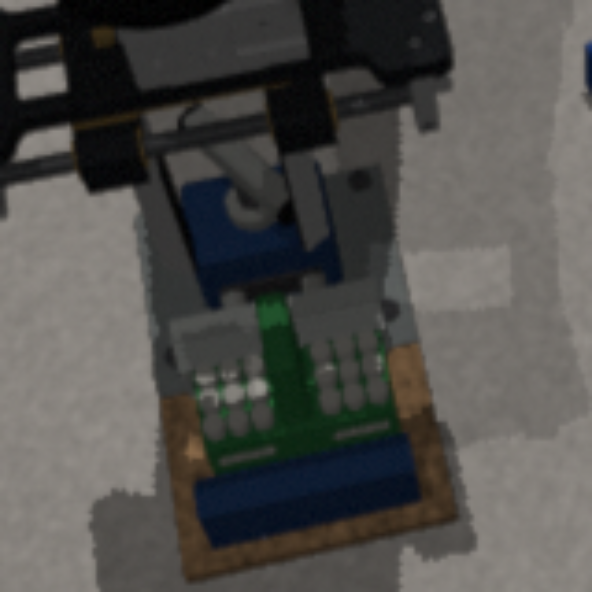

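The rack is seated: top at 109.5, square, 1.5 mm off in y. Next is the handle.

```bash

python3 -m handwheel '[[[0,0,-20,0,-6.5,0,-0.1],[0,0,-50,0,-13,0,-0.1],[0,0,-80,0,-20,0,-0.1],[0,0,-95,0,-26,0,-0.1],[0,0,-100,0,-31.4,0,-0.1]]]' 30
python3 -m handwheel '[[[0,0,0,0,0,0,-0.1],[0,0,0,0,0,0,-0.1]]]' 30
python3 - <<'E'
from h import *
p,W=wrist('w5')
delta([512.1,-149.4,89],-67.3)
s=W[(W[...,2]>98)&(W[...,2]<116)];s=s[(abs(s[:,0]-512)<50)&(abs(s[:,1]+149)<45)]
print(len(s),cv2.minAreaRect(s[:,:2].astype(np.float32)) if len(s)>5 else '',np.median(s[:,2]))
E
```

```text
clock: 7.95
eef_pos: [510.2, -148.3, 191.4]
eef_rot: [-1.565, -0.005, -1.17]
wrist_force: [1.9, -0.5, 0.1]
finger_gap: 42.6
clock: 8.12
eef_pos: [509.9, -148.2, 191.0]
eef_rot: [-1.565, -0.005, -1.172]
wrist_force: [-0.3, -0.1, -0.4]
finger_gap: 42.5
t 8.1667 pos [ 510.3 -148.3  191. ] [-89.7  -0.3 -67.2] q [-0.35  0.27  1.61  0.    1.25  0.82] F [-0.1 -1.1  0.2] gap 42.2
shift [  1.3 102.    0.7] rot [-0.3  0.1  0.3]
1722 ((512.1807861328125, -150.16180419921875), (76.46940612792969, 16.37557601928711), 23.022470474243164) 108.51395311317674
```

View pics/w5.png

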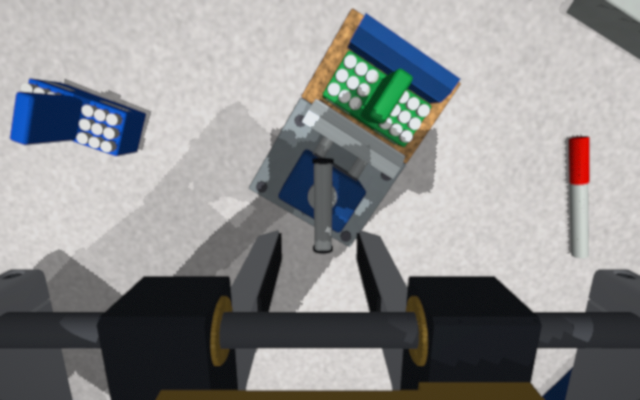

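The bar runs vertically at (322,205), midway between the fingers. Centre is (512.2,-150) and yaw 23°. I'll descend and grip it.

```bash

python3 -m handwheel '[[[1.7,30,0.7,0,0,0,-0.1],[1.7,60,0.7,0,0,0,-0.1],[1.7,85,0.7,-0.3,0,0.3,-0.1],[1.7,98,0.7,-0.3,0,0.3,-0.1],[1.7,102,0.7,-0.3,0,0.3,-0.1]]]' 30
python3 -m handwheel '[[[0,0,0,0,0,0,-0.1],[0,0,0,0,0,0,-0.4]]]' 30
python3 -c "
from h import *
delta([512.2,-149.9,89],-67)"
```

```text
clock: 8.58
eef_pos: [511.6, -149.5, 86.1]
eef_rot: [-1.574, 0.003, -1.175]
wrist_force: [0.4, -0.2, -0.3]
finger_gap: 42.1
clock: 8.75
eef_pos: [511.9, -149.5, 86.1]
eef_rot: [-1.574, 0.004, -1.177]
wrist_force: [-0.1, -0.3, 0.1]
finger_gap: 38.6
t 8.75 pos [ 511.9 -149.5   86.1] [-90.2   0.2 -67.4] q [-0.35  0.41  1.69  0.    1.04  0.82] F [-0.1 -0.3  0.1] gap 38.6
shift [ 0.5 -2.9  0.1] rot [ 0.2 -0.4 -0.2]
```

```bash

python3 -m handwheel '[[[0.5,-3,0,0.2,-0.4,-0.2,-0.5],[0.5,-3,0,0.2,-0.4,-0.2,-0.8],[0.5,-3,0,0.2,-0.4,-0.2,-1],[0.5,-3,0,0.2,-0.4,-0.2,-1],[0.5,-3,0,0.2,-0.4,-0.2,-1]]]' 50
python3 -m handwheel '[[[0,0,0,0,0,0,-1],[0,0,0,0,0,0,-1],[0,0,0,0,0,0,-1]]]' 50
python3 -c "
from h import *
delta([512.2,-149.9,89],-67);print(read_state()['moment'])"
```

```text
clock: 9.17
eef_pos: [512.8, -150.7, 90.0]
eef_rot: [-1.569, -0.002, -1.17]
wrist_force: [2.1, -5.9, 1.4]
finger_gap: 13.8
clock: 9.42
eef_pos: [512.7, -150.8, 90.0]
eef_rot: [-1.569, -0.002, -1.17]
wrist_force: [1.0, -3.0, -3.5]
finger_gap: 13.5
t 9.4167 pos [ 512.7 -150.8   90. ] [-89.9  -0.1 -67. ] q [-0.35  0.4   1.69 -0.    1.04  0.82] F [ 1.  -3.  -3.5] gap 13.5
shift [-1.   1.  -0.2] rot [-0.1 -0.   0.1]
[-0.16890778 -0.16068757 -0.01891034]
```

```bash

python3 -m handwheel '[[[0,0,0,0,5,0,-1],[0,0,0,0,11,0,-1],[0,0,0,0,17,0,-1],[0,0,0,0,23,0,-1],[0,0,0,0,28,0,-1]]]' 60
python3 -c "
from h import *
delta([512.5,-150.3,90],-120);print(read_state()['moment'])"
```

```text
clock: 9.83
eef_pos: [512.8, -150.9, 90.0]
eef_rot: [-1.568, -0.002, -1.664]
wrist_force: [0.8, -2.3, -3.1]
finger_gap: 13.3
t 9.8333 pos [ 512.8 -150.9   90. ] [-89.8  -0.1 -95.3] q [-0.35  0.4   1.69 -0.    1.04  1.31] F [ 0.8 -2.3 -3.1] gap 13.3
shift [-0.5 -0.  -0.3] rot [-0.2 24.7  0.1]
[-0.22743198 -0.14220703  0.22391429]
```

```bash

python3 -m handwheel '[[[0,0,0,0,5,0,-1],[0,0,0,0,10,0,-1],[0,0,0,0,15,0,-1],[0,0,0,0,19,0,-1],[0,0,0,0,19,0,-1]]]' 60
python3 -c "
from h import *
delta([512.5,-150.3,90],-120);print(read_state()['moment'])"
python3 -m handwheel '[[[0,0,0,0,2,0,-1],[0,0,0,0,4,0,-1],[0,0,0,0,6,0,-1],[0,0,0,0,8,0,-1],[0,0,0,0,8,0,-1]]]' 60
python3 -c "
from h import *
delta([512.5,-150.3,90],-120);print(read_state()['moment'])"
```

```text
clock: 10.25
eef_pos: [512.7, -150.9, 90.0]
eef_rot: [-1.568, -0.001, -1.999]
wrist_force: [1.1, -2.2, -2.9]
finger_gap: 13.4
t 10.25 pos [ 512.7 -150.9   90. ] [ -89.8   -0.  -114.5] q [-0.35  0.4   1.69 -0.    1.04  1.65] F [ 1.1 -2.2 -2.9] gap 13.4
shift [-0.5 -0.  -0.5] rot [-0.2  5.5  0. ]
[-0.17436218 -0.10914296 -0.03792918]
clock: 10.67
eef_pos: [512.7, -150.9, 90.0]
eef_rot: [-1.568, -0.001, -2.137]
wrist_force: [0.7, -1.0, -1.9]
finger_gap: 13.6
t 10.6667 pos [ 512.7 -150.9   90. ] [ -89.8   -0.  -122.5] q [-0.35  0.4   1.69 -0.    1.04  1.78] F [ 0.7 -1.  -1.9] gap 13.6
shift [-0.4  0.  -0.6] rot [-0.2 -2.5  0. ]
[-0.21736545 -0.10267981  0.17394072]
```

```bash

for r in 1; do python3 -m handwheel '[[[0,0,0,0,2,0,-1],[0,0,0,0,4,0,-1],[0,0,0,0,6,0,-1]]]' 60
python3 -c "
from h import *
delta([512.5,-150.3,90],-120);print(read_state()['moment'])"; done
python3 -m handwheel '[[[0,0,0,0,2,0,-1],[0,0,0,0,4,0,-1],[0,0,0,0,6,0,-1]]]' 60
python3 -c "
from h import *
delta([512.5,-150.3,90],-120);print(read_state()['moment'])"
python3 -m handwheel '[[[0,0,0,0,0,0,-1],[0,0,0,0,0,0,-1],[0,0,0,0,0,0,-1]]]' 60
python3 - <<'E'
from h import *
print(read_state()['moment'])
for n in("scene","top"):
    p,d=imaging.camera(n);W=cloud(p,d,n)
    y=np.deg2rad(-8.7);R=np.array([[np.cos(y),-np.sin(y)],[np.sin(y),np.cos(y)]])
    h=cv2.cvtColor(p,cv2.COLOR_RGB2HSV);g=(h[...,0]>45)&(h[...,0]<85)&(h[...,1]>120)
    L=W.copy();L[...,:2]=(W[...,:2]-[616,-165])@R
    w=L[g];w=w[~np.isnan(w[:,0])];s=w[(w[:,2]>95)&(w[:,2]<120)]
    if len(s)>5: print(n,len(s),np.median(s[:,2]).round(1),cv2.minAreaRect(s[:,:2].astype(np.float32)))
    if n=="scene": cv2.imwrite("pics/scene3.png",cv2.resize(p[150:310,160:320,::-1],None,fx=3.7,fy=3.7))
E
```

```text
clock: 10.92
eef_pos: [512.7, -151.0, 90.0]
eef_rot: [-1.568, -0.0, -2.24]
wrist_force: [1.3, -2.3, -2.9]
finger_gap: 13.5
t 10.9167 pos [ 512.7 -151.    90. ] [ -89.8   -0.  -128.4] q [-0.35  0.4   1.69 -0.    1.04  1.89] F [ 1.3 -2.3 -2.9] gap 13.5
shift [-0.4 -0.  -0.6] rot [-0.2 -8.4  0. ]
[-0.20198359 -0.13008071  0.31746067]
clock: 11.17
eef_pos: [512.7, -151.0, 90.0]
eef_rot: [-1.567, -0.0, -2.343]
wrist_force: [0.2, -1.2, -2.6]
finger_gap: 13.8
t 11.1667 pos [ 512.7 -151.    90. ] [ -89.8   -0.  -134.2] q [-0.35  0.4   1.69 -0.    1.04  1.99] F [ 0.2 -1.2 -2.6] gap 13.8
shift [-0.3 -0.  -0.6] rot [ -0.2 -14.2   0. ]
[-0.15151839 -0.10723588  0.29176692]
clock: 11.42
eef_pos: [512.7, -151.0, 90.0]
eef_rot: [-1.567, -0.0, -2.341]
wrist_force: [1.6, -1.7, -3.1]
finger_gap: 13.4
[-0.12573756 -0.18359741  0.21488574]
scene 211 109.4 ((1.6035747528076172, 2.1540780067443848), (13.436474800109863, 40.02340316772461), 89.60551452636719)
top 105 108.9 ((0.09226226806640625, 6.07939338684082), (14.023618698120117, 38.908782958984375), 66.29589080810547)
```

View pics/scene3.png

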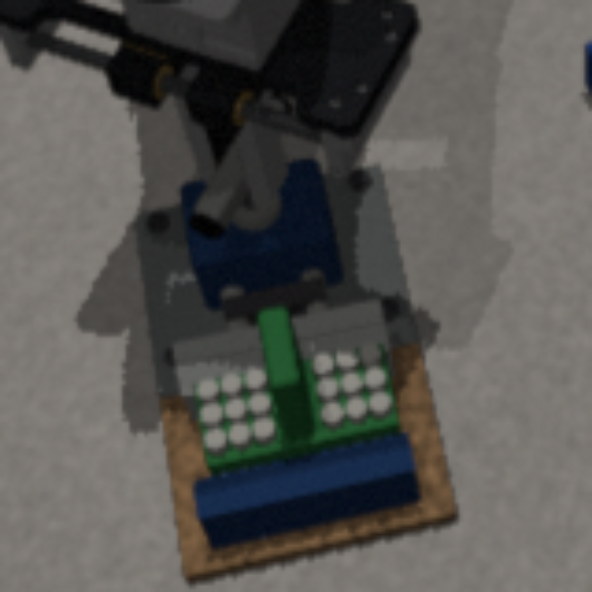

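The rack has been pushed to x≈+1, so it is against the fixed jaw. I'll turn a few more degrees, watching the resistance.

```bash

M='from h import *
s=read_state();print(np.rad2deg(s["eef_rot"][2]).round(2),s["moment"][2].round(3))'
python3 -m handwheel '[[[0,0,0,0,1.5,0,-1]]]' 60 >/dev/null; python3 -c "$M"
python3 -m handwheel '[[[0,0,0,0,1.5,0,-1]]]' 60 >/dev/null; python3 -c "$M"
python3 -m handwheel '[[[0,0,0,0,1.5,0,-1]]]' 60 >/dev/null; python3 -c "$M"
python3 -m handwheel '[[[0,0,0,0,0,0,-1]]]' 60 >/dev/null; python3 -c "$M"
python3 -m handwheel '[[[0,0,0,0,0,0,-1]]]' 60 >/dev/null; python3 -c "$M"
```

```text
-135.61 0.427
-137.19 0.427
-138.78 0.371
-138.88 0.381
-138.86 0.389
```

Resistance rose from 0.2 to about 0.4 N m, which means it is clamped. I'll release, rise and check.

```bash

python3 -m handwheel '[[[0,0,0,0,0,0,-0.7],[0,0,0,0,0,0,-0.4],[0,0,0,0,0,0,-0.2],[0,0,0,0,0,0,-0.1],[0,0,0,0,0,0,-0.1]]]' 60
python3 -m handwheel '[[[0,0,0,0,0,0,-0.1],[0,-15,0,0,0,0,-0.1],[0,-45,0,0,0,0,-0.1],[0,-75,0,0,0,0,-0.1],[0,-105,0,0,0,0,-0.1]]]' 60
python3 -m handwheel '[[[0,-15,0,0,0,0,-0.1],[0,-30,0,0,0,0,-0.1],[0,-30,0,0,0,0,-0.1],[0,-30,0,0,0,0,-0.1]]]' 60
python3 - <<'E'
from h import *
y=np.deg2rad(-8.7);R=np.array([[np.cos(y),-np.sin(y)],[np.sin(y),np.cos(y)]])
def an(p,W,n):
    h=cv2.cvtColor(p,cv2.COLOR_RGB2HSV);g=(h[...,0]>45)&(h[...,0]<85)&(h[...,1]>120)
    L=W.copy();L[...,:2]=(W[...,:2]-[616,-165])@R
    w=L[g];w=w[~np.isnan(w[:,0])];s=w[(w[:,2]>95)&(w[:,2]<120)]
    if len(s)>5: print(n,'rack',len(s),np.median(s[:,2]).round(1),cv2.minAreaRect(s[:,:2].astype(np.float32)))
    s=W[(W[...,2]>98)&(W[...,2]<116)];s=s[(abs(s[:,0]-512)<50)&(abs(s[:,1]+149)<45)]
    if len(s)>5: print(n,'bar',len(s),cv2.minAreaRect(s[:,:2].astype(np.float32)))
p,W=wrist('w6');an(p,W,'wrist')
for n in("scene",):
    p,d=imaging.camera(n);an(p,cloud(p,d,n),n);cv2.imwrite("pics/scene4.png",p[:,:,::-1])
s=read_state();print(s['clock'],s['wrist_force'],s['eef_pos'])
E
```

```text
clock: 12.35
eef_pos: [512.7, -151.0, 90.1]
eef_rot: [-1.567, 0.0, -2.423]
wrist_force: [0.3, -0.4, -0.2]
finger_gap: 37.5
clock: 12.77
eef_pos: [512.2, -150.6, 196.4]
eef_rot: [-1.568, -0.0, -2.423]
wrist_force: [-0.2, 0.7, 0.3]
finger_gap: 42.4
clock: 13.1
eef_pos: [512.2, -150.5, 226.3]
eef_rot: [-1.567, 0.0, -2.423]
wrist_force: [0.5, 0.5, -0.7]
finger_gap: 42.3
wrist rack 867 109.5 ((-0.3643531799316406, 1.6084346771240234), (39.10810852050781, 14.401082038879395), 0.2424616664648056)
wrist bar 1343 ((512.2693481445312, -149.57598876953125), (16.781909942626953, 76.6766128540039), 47.854454040527344)
scene rack 213 109.5 ((-25.629974365234375, -2.8852081298828125), (95.9083023071289, 17.992719650268555), 9.358927726745605)
scene bar 390 ((512.799072265625, -149.4485321044922), (17.082178115844727, 78.40804290771484), 47.597755432128906)
13.2 [ 0.16932942 -0.49413091  0.21780189] [ 511.78643315 -150.31699901  225.08522139]
```

View pics/w6.png

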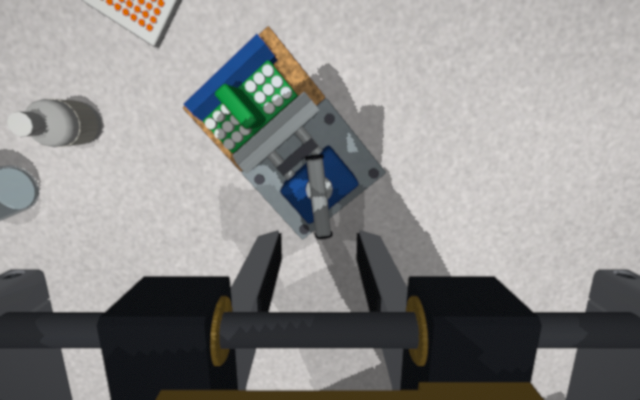

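View pics/scene4.png

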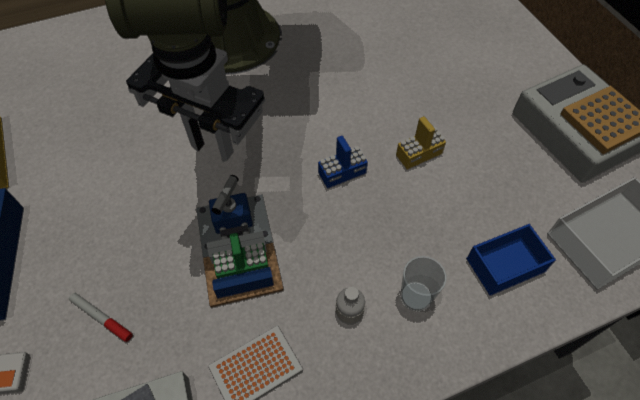

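The bar is at -42.2°, which puts the screw at about 1.23. The rack is at x=-0.4, y=1.6 and square. I'll check once that the bar isn't creeping, then hand in.

```bash

python3 -m handwheel '[[[0,0,0,0,0,0,-0.1],[0,0,0,0,0,0,-0.1],[0,0,0,0,0,0,-0.1],[0,0,0,0,0,0,-0.1],[0,0,0,0,0,0,-0.1]]]' >/dev/null
python3 -m handwheel '[[[0,0,0,0,0,0,-0.1],[0,0,0,0,0,0,-0.1],[0,0,0,0,0,0,-0.1],[0,0,0,0,0,0,-0.1],[0,0,0,0,0,0,-0.1]]]' >/dev/null
python3 - <<'E'
from h import *
from cell import order
p,W=wrist('w7')
s=W[(W[...,2]>98)&(W[...,2]<116)];s=s[(abs(s[:,0]-512)<50)&(abs(s[:,1]+149)<45)]
a=cv2.minAreaRect(s[:,:2].astype(np.float32));print(a)
if 46<a[2]<50: print(order.sign_off())
E
```

```text
((512.4229125976562, -149.68450927734375), (16.273624420166016, 76.36046600341797), 47.84263229370117)
the job is handed in; nothing more can be done
None
```

The green rack is standing clamped in the vise, the handle is released, and I handed the job in at about 14 s of the 64 s allowed.

- **Placing:** I set the rack down between the open jaws about 7 mm on the handle side of the vise origin. It was upright, square and let go before I touched the handle.
- **Clamping:** I gripped the bar's middle once and turned it clockwise. Resistance rose from about 0.2 to about 0.4 N m.
- **Final camera check:** The rack was within about 2 mm of the jaws' middle and square to within 0.5°. Its top was at 109.5 mm (110 expected), so it sits on the bed.
- **Screw:** The bar's angle puts it at about 1.23, past the 1.15 for firmly clamped. It did not move over the last 0.8 s.
- **Disagreement:** The wrist ended about 6° beyond the bar's angle after release, so the bar slipped in the grip or sprang back a little. I took the bar's own angle as the true one.
- **Unusable reading:** The last scene-camera fit of the rack merged with the handle. I relied on the wrist camera and the look of the picture for the final position.
- **Not measured:** I had no direct reading of the jaw's force on the rack. That it exceeds 3 N is inferred from the resistance and the screw angle.
- **Blue rack:** It was never touched, and looks to be in the same place as at the start.

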